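Slide a reject card disc out of the gluing jig into the scrap box

TASK

The card disc lying in the nest of the raised gluing jig is a reject: press down on it with the fingertips and slide it forward past the two spring catches and out of the nest, then push it off the jig's open edge so that it drops into the scrap box standing below. Slide it along the jig, do not lift it, and go gently: the corrugated card dents if the fingers bear on it with more than 20 N. Leave the other things on the table alone.

Things in the scene. Friction and masses are not known exactly. Their poses are not given: they have to be found in the camera images.
- jig: Gluing jig, fixed: a plywood bench whose level deck, 185 long (x) x 190 wide (y), is 125 above the table. Origin on the table below the nest's centre; x points along the slide to the open edge, z up. On the deck a U of fences 9 high: half-round back of inner radius 74.5 about the nest's centre, then straight sides (inner faces at y = +-74.5) to x = +62. No fence at the open edge, x = +95.
- nest_centre (a point): Centre of the nest on the deck's surface, 125 above the table; same axes as the jig. The deck rides on stiff rubber buffers and sinks evenly, 10 N per mm, up to 5 mm. While the disc lies in the nest its rim cannot be reached: it has to be moved by friction, pressing from above. Once it is free there is room for closed fingers on the deck behind it, to push its rim.
- open_edge (a point): Middle of the deck's open edge, on its surface, at jig x = +95, y = 0; same axes as the jig.
- catch_left (a point): Nose of the left one of two sprung steel catches (round, radius 6), at jig x = +25, y = +-75, in blocks 18 high outside the fences. They yield outwards: 2.4 N at first, 0.8 N more per mm, about 3 mm for the disc's widest part. With the disc's centre between x = +3 and +47 they hold it back, by up to about 5 N in all; beyond that it is free.
- disc: The reject: plain brown corrugated-card disc, 143 across, 5 thick, about 30 g, flat in the nest with 2 to 3 mm of play. Origin at the centre of its underside, z up. It slides easily on the deck; finger pads grip it better. Pressed near its middle with 12 to 16 N it is drawn past the catches; below about 10 N the fingers slip, above 20 N they dent it. Measured heights are rough: go by force.
- scrap_box: Open cardboard box fixed on the table below the jig's open edge: 205 long (its x) x 220 wide (its y) x 55 high, walls and floor 4. Origin at the centre of its underside, x about parallel to the jig's x. Its near rim is tucked under the edge of the deck.
- nut_a: Bystander: loose walnut, 42 long, on the table to the left of the jig, the one nearest to it (another lies further off). Origin at the centre of its underside.
- candle: Bystander: loose tea light, 39 across x 21 high, on the table to the right of the scrap box. Origin at the centre of its underside.
- jar: Bystander: loose paint jar, 46 across x 46 high, on the table beyond the scrap box, to the right. Origin at the centre of its underside.
- cone: Bystander: loose pine cone, 65 across x 64 high, on the table to the left of the jig. Origin at the centre of its underside.

How it is judged (in metres and radians):
On the way:
1. the disc has been slid forward along the deck clear of both catches (its centre more than 48 mm ahead of the nest centre), still lying flat on the deck (x of disc in the frame of jig above 0.048 m and z of disc in the frame of jig above 0.121 m and angle between disc's own z axis and vertical below 0.12 rad), for 0.05 s.
At the end, for the whole second after the job is handed in: The disc lies at rest in the scrap box: its centre within the box's walls and below its rim (less than 50 mm above the table), slower than 20 mm/s (x of disc in the frame of scrap_box between -0.1 and 0.1 m and y of disc in the frame of scrap_box between -0.105 and 0.105 m and height (world z) of disc below 0.05 m and linear speed of disc below 0.02 m/s); the robot touches nothing.
It fails at once if the fingers or arm bear on the disc with more than 22 N (contact force between any of the fingers, the arm and disc above 22 N).
It fails at once if the disc is lifted more than 20 mm off the deck (z of disc in the frame of jig above 0.145 m).
It fails at once if a bystander (walnut, tea light, jar, pine cone) is moved more than 30 mm (distance of any of nut_a, candle, jar, cone from where it was at the start of the episode above 0.03 m).
It also fails if it takes over 61 s, if anything falls off the work surface, if the arm or the gripper's body presses on something with over 40 N, if the wrist force passes 120 N, or if a joint passes its speed limit or range.

ROBOT

A 6-joint arm with a two-finger parallel gripper is mounted at the origin on a cart in front of the work surface, level with it; the furniture and walls round the work are solid. World frame = base frame: x ahead of the robot, y to its left, z up, the work surface at z = 0. Lengths are in mm, angles in degrees, forces in N, time in s.
With the tool pointing down it reaches from about 375 to 975 mm from the base axis. Payload 3.8 kg.
Tool frame: the origin (TCP) lies midway between the tips of the shut fingers; the grasp point (between the pads) lies 19 mm behind it; z points along the fingers, y is the line along which they close (so a half turn about z gives the same grasp; the last joint's range is limited). The gripper opens to 85 mm and grips with 20 to 120 N. Pads are 22 mm wide; open, the fingers measure 114 mm over their backs; the gripper's body (76 mm by 85 mm) begins 54 mm behind the grasp point. The pads swing forward as they close: fully open they stand 13 mm farther back than shut.
Start: joints at [-78.26, 15.12, 91.902, -0, 72.978, -2.114], TCP at [161.624, -655.359, 231.28] pointing down, gripper open.
Joint ranges: [-150.88, 150.88], [-54.13, 125.18], [17.81, 147.31], [-75.09, 255.09], [0, 152.58], [-146.25, 146.25]. Speed limits (degrees/s): [147.25, 147.25, 180, 180, 180, 180].

INTERFACE

Orientations are given as a 3x3 rotation matrix whose columns are the frame's x, y, z axes.
In Python, from station import env gives the robot as it stands.
- The arm moves only by the shell command python3 -m jog 'ROWS'. ROWS is JSON, a list of rows, each a list of 7 numbers: the shift along the tool's x, y, z in m, then the turn, a rotation vector about the tool's x, y, z in degrees, then the finger opening in m, from 0 to 0.0854. In form: [[x, y, z, wx, wy, wz, gripper], ...]. A call has 1 to 20 rows; each row shifts and turns the commanded pose from where the row before left it, along the tool's axes as they then stand; what a row does not reach is not made up. A row lasts 1/8 s, in which the tool goes at most 62.5 mm and 10.7 degrees, less where a joint would pass 70% of its speed; a pose out of reach is approached as far as the arm can. A call is refused whole if a number of a shift passes 0.0625 or a number of a turn 10.7, either way. A call with a gripper value outside its range is refused whole. The fingers move at their own pace and stop on an object; the grip force is fixed at half the most. Time passes only in rows, so rows that do not move let the fingers close. It gives the time, the measured TCP pose, the force, the opening and the grip force at its end, in the units of the state.
- env.observe(): the state, without advancing time (a new reading comes with each control period).
- env.capture(name): name is "scene" or "top"; returns a dict with "img" (400x640x3 uint8, red, green, blue), "camera_matrix" (3x3 intrinsics, pixels), "origin" and "rotation" of the camera in the world. Camera axes: x right, y down, z forward; pixel columns grow to the right and rows downward; lengths in mm; the calibration is good to about 2 mm. A picture is of the moment at which its call begins. There is no depth.
- env.close_job(): hands the job in; it is judged then, once.
The state is a dict: "time_s": time; "joint_pos": joint angles; "qd": joint speeds; "joint_efforts": joint torques, N m; "tool_pos": TCP position; "orientation": TCP orientation; "contact_force": force on the tool from outside, world axes, zero at the start; "torque": the same for the moment, N m; "grip_width": finger opening in mm; "gripper_force": force on a finger pad.
Only numpy, scipy, OpenCV 4.12 (cv2) and the standard library are available. Lean on these libraries where they do the work, as an engineer would, in place of code of your own. Each camera call takes 0.05 s, during which the arm holds its last target. There are 200 camera calls.

## Working session

There is one attempt and no reset: what is moved stays moved. The work goes in short steps, Python scripts to look and compute and a shell command to move; the robot and the scene stay as the last step left them, time stands still between calls to the robot, and variables do not carry over. Pictures are saved under pics/ and viewed, at most 10 in all, crops included, and the job is handed in when it is done.

```bash
mkdir -p pics; cat > h.py <<'E'
from station import env
import numpy as np, cv2
def snap(cam,fn):
    c=env.capture(cam); cv2.imwrite('pics/'+fn,c['img'][:,:,::-1]); return c
def ray(c,u,v,z):
    K=np.array(c['camera_matrix']);R=np.array(c['rotation']);o=np.array(c['origin'])
    d=R@np.linalg.solve(K,[u,v,1.]); return o+d*(z-o[2])/d[2]
def proj(c,p):
    q=np.array(c['camera_matrix'])@(np.array(c['rotation']).T@(np.array(p)-np.array(c['origin']))); return q[:2]/q[2]
E
python3 - <<'E'
from h import *
import pickle
for n in('top','scene'):
    c=snap(n,n+'1.png'); pickle.dump(c,open(n+'.pkl','wb')); print(c['origin'],np.round(c['rotation'],3),c['camera_matrix'])
s=env.observe();print(s)
E
```

```text
[ 273.05361222   16.79238408 1457.56822222] [[-0.065 -0.97   0.234]
 [-0.998  0.064 -0.011]
 [-0.004 -0.235 -0.972]] [[482.9989889    0.         321.87301385]
 [  0.         482.9989889  194.09297714]
 [  0.           0.           1.        ]]
[-109.68771282  459.32792564  984.79461003] [[-0.55  -0.615  0.566]
 [-0.835  0.393 -0.385]
 [ 0.014 -0.684 -0.729]] [[474.35427667   0.         328.14870367]
 [  0.         474.35427667 196.8705654 ]
 [  0.           0.           1.        ]]
{'time_s': 0.1, 'joint_pos': array([-7.82603316e+01,  1.51665203e+01,  9.19743060e+01,  3.85578256e-04,
        7.29779554e+01, -2.11501394e+00]), 'qd': array([-0.10074002, -0.1057302 , -0.13755642,  0.07832964, -0.00722312,
        0.00277121]), 'joint_efforts': array([ 5.18207125e-04, -5.16708505e+01, -3.68590236e+01, -7.19544983e-05,
        6.30070412e-03,  5.69431188e-05]), 'tool_pos': array([ 161.49041981, -654.70729537,  230.0585296 ]), 'orientation': array([[ 9.70906675e-01,  2.39457837e-01, -4.15509743e-04],
       [ 2.39458183e-01, -9.70904554e-01,  2.03107447e-03],
       [ 8.29363969e-05, -2.07148097e-03, -9.99997851e-01]]), 'contact_force': array([-0.36326352,  0.4092694 , -0.81528116]), 'torque': array([-0.00349961, -0.04225815, -0.08203885]), 'gripper_force': 0.0, 'grip_width': 85.5934748428735}
```

View pics/top1.png

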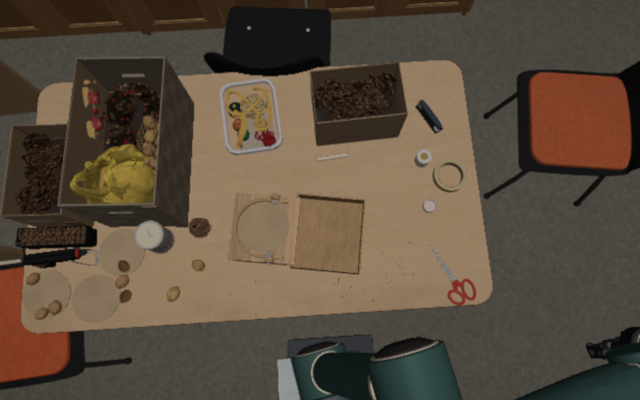

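View pics/scene1.png

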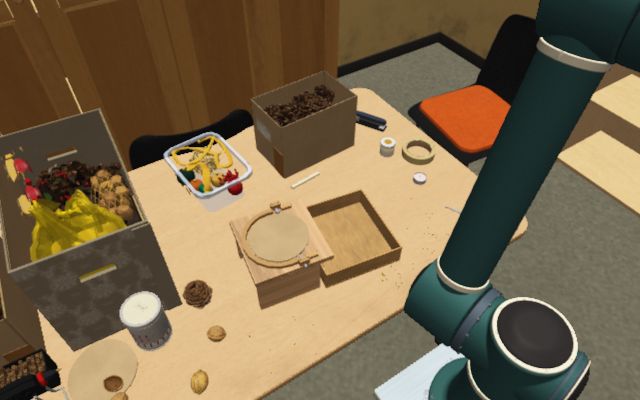

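The jig sits around top pixel (262,228), with its open edge to the right (about world -y) and the box at (328,234). I'll enlarge that area.

```bash
python3 - <<'E'
import cv2
a=cv2.imread('pics/top1.png')[180:280,220:380];cv2.imwrite('pics/c1.png',cv2.resize(a,None,fx=5,fy=5,interpolation=cv2.INTER_CUBIC))
a=cv2.imread('pics/scene1.png')[190:310,220:380];cv2.imwrite('pics/c2.png',cv2.resize(a,None,fx=5,fy=5,interpolation=cv2.INTER_CUBIC))
E
```

```text
(no output)
```

View pics/c1.png

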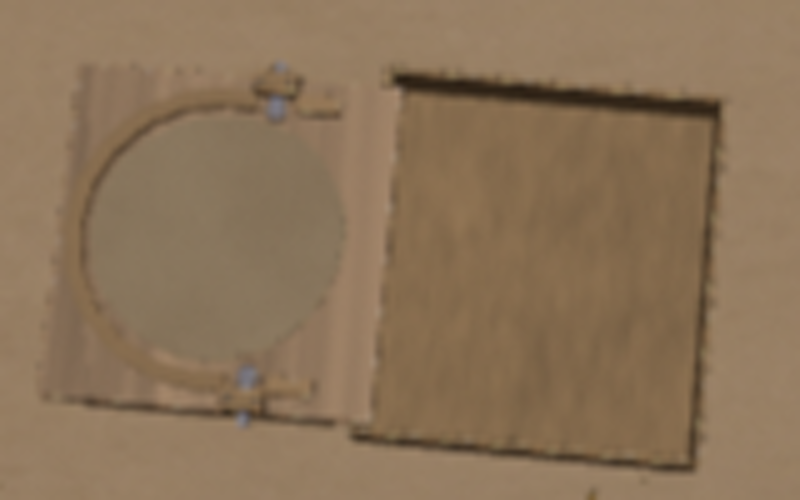

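View pics/c2.png

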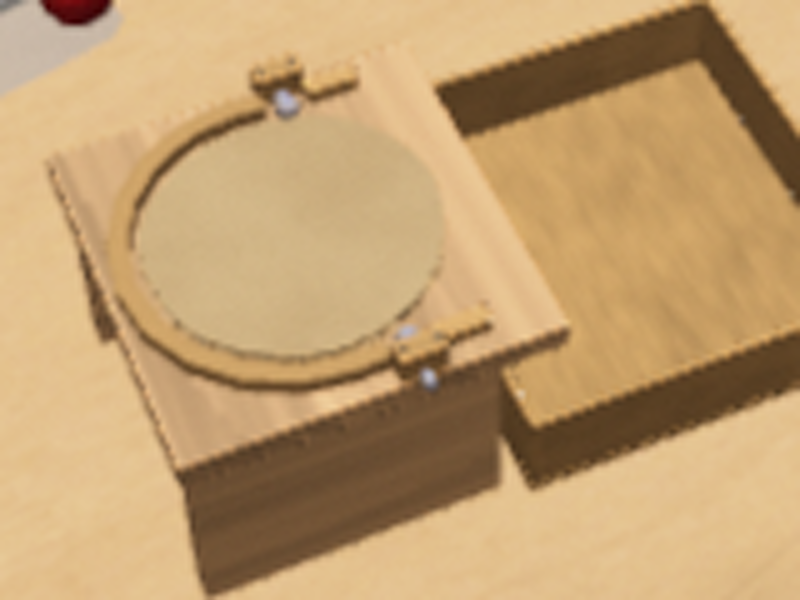

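```bash
python3 - <<'E'
from h import *
import pickle
T=pickle.load(open('top.pkl','rb'));S=pickle.load(open('scene.pkl','rb'))
def t(x,y,z): return ray(T,220+x/5-.4,180+y/5-.4,z)
def s(x,y,z): return ray(S,220+x/5-.4,190+y/5-.4,z)
D={'BL':t(82,66,125),'BR':t(42,398,125),'FR':t(370,422,125),'FL':t(400,82,125),'disc':t(216,234,130),'nL':t(276,108,137),'nR':t(247,377,137),
'boxfarL':t(720,100,55),'boxfarR':t(692,468,55),'boxnearR':t(352,436,55),
'sBL':s(50,160,125),'sBR':s(182,470,125),'sFR':s(568,330,125),'sFL':s(395,45,125)}
for k,v in D.items(): print(k,v.round(1))
for a,b in(('BL','FL'),('BL','BR'),('BR','FR'),('FL','FR'),('sBL','sBR'),('sBL','sFL'),('sBR','sFR'),('sFL','sFR'),('nL','nR')):
    d=D[b]-D[a];print(a,b,np.hypot(*d[:2]).round(1),np.degrees(np.arctan2(d[1],d[0])).round(1))
print(s(289,237,130), 'Tcorners',sum(D[k] for k in('BL','BR','FR','FL'))/4,'S',sum(D['s'+k] for k in('BL','BR','FR','FL'))/4)
E
```

```text
BL [614.2 244.7 125. ]
BR [427.5 271.  125. ]
FR [402.7  91.5 125. ]
FL [593.   64.8 125. ]
disc [511.7 171.5 130. ]
nL [579.7 134.5 137. ]
nR [430.3 156.6 137. ]
boxfarL [ 586.3 -122.3   55. ]
boxfarR [371.2 -87.9  55. ]
boxnearR [402.1 106.2  55. ]
sBL [615.8 245.8 125. ]
sBR [429.4 272.8 125. ]
sFR [401.4  94.9 125. ]
sFL [591.8  70.6 125. ]
BL FL 181.1 -96.7
BL BR 188.5 172.0
BR FR 181.2 -97.9
FL FR 192.2 172.0
sBL sBR 188.3 171.8
sBL sFL 176.8 -97.8
sBR sFR 180.1 -98.9
sFL sFR 191.9 172.7
nL nR 151.1 171.6
[510.88087034 175.25815079 130.        ] Tcorners [509.33695304 167.97754033 125.        ] S [509.58640972 171.03825287 125.        ]
```

```bash
python3 -m jog '[[0,0,0,0,0,7.3,0],[0,0,0,0,0,7.3,0],[0,0,0,0,0,7.3,0],[0.03,-0.05,0,0,0,0,0],[0.03,-0.05,0,0,0,0,0],[0.03,-0.05,0,0,0,0,0],[0.03,-0.05,0,0,0,0,0],[0.03,-0.05,0,0,0,0,0],[0.02,-0.05,0,0,0,0,0],[0.02,-0.05,0,0,0,0,0],[0.02,-0.05,0,0,0,0,0],[0.02,-0.05,0,0,0,0,0],[0,-0.05,0,0,0,0,0],[0,-0.05,0,0,0,0,0],[0,-0.05,0,0,0,0,0],[0,-0.05,0,0,0,0,0],[0,-0.05,0,0,0,0,0],[0,-0.05,0,0,0,0,0]]'; python3 -c "
from h import *
s=env.observe();print(s['orientation'].round(4),s['joint_pos'].round(1),(s['orientation'].T@(np.array([510.5,173.5,131])-s['tool_pos'])).round(1))"
```

```text
time_s: 2.35
tool_pos: [494.0, 56.7, 231.0]
orientation: [[0.99, -0.14, -0.0], [-0.14, -0.99, -0.0], [-0.0, 0.0, -1.0]]
contact_force: [1.5, 0.2, 0.7]
grip_width: -0.3
gripper_force: 0.0
[[ 9.902e-01 -1.400e-01 -3.000e-04]
 [-1.400e-01 -9.902e-01 -1.000e-04]
 [-3.000e-04  2.000e-04 -1.000e+00]] [  3.7  -4.4 113.1  -0.   71.2 101.7] [  -0.  -118.    99.9]
```

```bash
python3 -m jog '[[0,-0.045,0.01,0,0,0,0],[0,-0.045,0.02,0,0,0,0],[0,-0.03,0.02,0,0,0,0],[0,0,0.02,0,0,0,0],[0,0,0.015,0,0,0,0],[0,0,0,0,0,0,0],[0,0,0,0,0,0,0],[0,0,0,0,0,0,0]]'; python3 -c "
from h import *
c=snap('scene','s2.png')
a=cv2.imread('pics/s2.png')[170:310,200:380];cv2.imwrite('pics/s2c.png',cv2.resize(a,None,fx=4,fy=4,interpolation=cv2.INTER_CUBIC))
s=env.observe();print(s['contact_force'],s['tool_pos'])"
```

```text
time_s: 3.35
tool_pos: [512.0, 173.7, 147.5]
orientation: [[0.99, -0.141, 0.002], [-0.141, -0.99, 0.001], [0.002, -0.001, -1.0]]
contact_force: [0.5, 0.1, 1.2]
grip_width: -0.2
gripper_force: 0.0
[-0.7677457  -0.17659656  0.57049674] [511.90699851 173.75001586 147.38662851]
```

View pics/s2c.png

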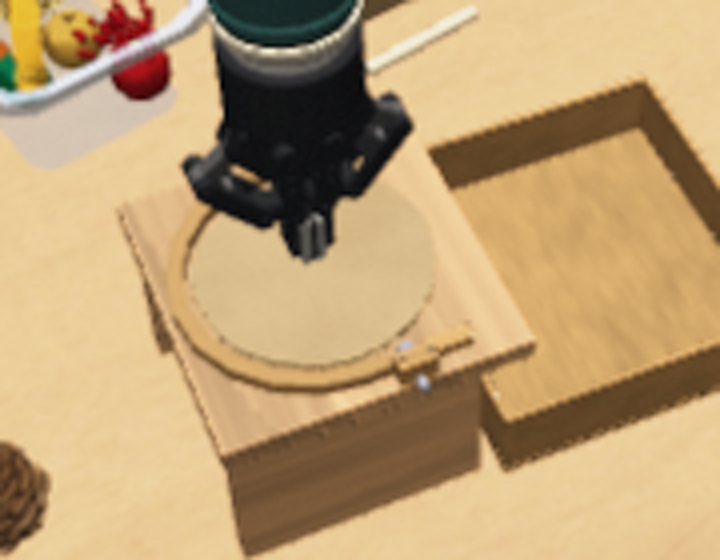

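The closed fingers (tip near crop pixel 312,260) hang over the middle of the disc. Next I go down in small steps.

```bash
python3 -m jog '[[0,0,0.006,0,0,0,0],[0,0,0.005,0,0,0,0],[0,0,0.003,0,0,0,0],[0,0,0,0,0,0,0],[0,0,0,0,0,0,0],[0,0,0,0,0,0,0]]'; python3 -m jog '[[0,0,0.001,0,0,0,0],[0,0,0,0,0,0,0],[0,0,0,0,0,0,0]]'; python3 -m jog '[[0,0,0.001,0,0,0,0],[0,0,0,0,0,0,0],[0,0,0,0,0,0,0]]' 
```

```text
time_s: 4.15
tool_pos: [511.3, 174.0, 132.5]
orientation: [[0.99, -0.14, 0.0], [-0.14, -0.99, 0.0], [0.0, -0.0, -1.0]]
contact_force: [0.5, 0.5, 0.2]
grip_width: -0.3
gripper_force: 0.0
time_s: 4.53
tool_pos: [511.1, 173.9, 131.3]
orientation: [[0.99, -0.14, -0.0], [-0.14, -0.99, -0.0], [-0.0, 0.0, -1.0]]
contact_force: [-0.2, -0.6, 0.3]
grip_width: 0.0
gripper_force: 0.0
time_s: 4.9
tool_pos: [511.1, 173.9, 130.3]
orientation: [[0.99, -0.14, 0.0], [-0.14, -0.99, 0.0], [0.0, -0.0, -1.0]]
contact_force: [1.2, 0.1, -0.3]
grip_width: -0.3
gripper_force: 0.1
```

```bash
python3 -m jog '[[0,0,0.0007,0,0,0,0],[0,0,0,0,0,0,0],[0,0,0,0,0,0,0]]' | grep -E "tool_pos|contact|time"; python3 -m jog '[[0,0,0.0005,0,0,0,0],[0,0,0,0,0,0,0],[0,0,0,0,0,0,0]]'| grep -E "tool_pos|contact|time"; python3 -m jog '[[0,0,0.0005,0,0,0,0],[0,0,0,0,0,0,0],[0,0,0,0,0,0,0]]' | grep -E "tool_pos|contact|time"
```

```text
time_s: 5.28
tool_pos: [511.2, 173.9, 130.0]
contact_force: [-1.8, -1.0, 3.2]
time_s: 5.65
tool_pos: [511.2, 173.9, 129.7]
contact_force: [-2.8, -0.0, 7.4]
time_s: 6.02
tool_pos: [511.2, 173.9, 129.5]
contact_force: [-3.0, -1.9, 7.8]
```

```bash
python3 -m jog '[[0,0,0.0006,0,0,0,0],[0,0,0,0,0,0,0],[0,0,0,0,0,0,0]]' | grep -E "tool_pos|contact|time"; python3 -m jog '[[0,0,0.0002,0,0,0,0],[0,0,0,0,0,0,0],[0,0,0,0,0,0,0]]'| grep -E "tool_pos|contact|time"; python3 -m jog '[[0,0,0,0,0,0,0],[0,0,0,0,0,0,0]]' | grep -E "tool_pos|contact|time"
```

```text
time_s: 6.4
tool_pos: [511.3, 173.9, 129.3]
contact_force: [-4.1, -1.3, 10.4]
time_s: 6.78
tool_pos: [511.3, 173.9, 129.2]
contact_force: [-3.8, 0.1, 11.0]
time_s: 7.02
tool_pos: [511.3, 174.0, 129.2]
contact_force: [-5.0, -1.8, 11.4]
```

```bash
python3 -m jog '[[0,0,0.0004,0,0,0,0],[0,0,0,0,0,0,0],[0,0,0,0,0,0,0]]' | grep -E "tool_pos|contact|time"; python3 -m jog '[[0,0.001,0,0,0,0,0],[0,0.001,0,0,0,0,0],[0,0.001,0,0,0,0,0],[0,0.001,0,0,0,0,0]]'| grep -E "tool_pos|contact|time"
```

```text
time_s: 7.4
tool_pos: [511.3, 174.0, 129.1]
contact_force: [-4.9, -1.9, 12.3]
time_s: 7.9
tool_pos: [511.8, 172.3, 129.4]
contact_force: [-2.6, 5.9, 10.3]
```

```bash
python3 -m jog '[[0,0,0.0005,0,0,0,0],[0,0,0,0,0,0,0],[0,0,0,0,0,0,0]]' | grep -E "tool_pos|contact|time"; python3 -m jog '[[0,0,0.0003,0,0,0,0],[0,0,0,0,0,0,0],[0,0,0,0,0,0,0]]' | grep -E "tool_pos|contact|time"; python3 -m jog '[[0,0.001,0,0,0,0,0],[0,0.001,0,0,0,0,0],[0,0.001,0,0,0,0,0],[0,0.001,0,0,0,0,0]]'| grep -E "tool_pos|contact|time"
```

```text
time_s: 8.28
tool_pos: [511.8, 172.2, 129.2]
contact_force: [-4.4, 5.9, 11.3]
time_s: 8.65
tool_pos: [511.9, 172.2, 129.1]
contact_force: [-3.5, 5.1, 12.1]
time_s: 9.15
tool_pos: [511.9, 168.8, 129.2]
contact_force: [-2.6, 7.2, 11.9]
```

```bash
python3 -m jog '[[0,0,0.0005,0,0,0,0],[0,0,0.0003,0,0,0,0],[0,0,0,0,0,0,0]]' | grep -E "tool_pos|contact|time"; python3 -m jog '[[0,0.001,0,0,0,0,0],[0,0.001,0,0,0,0,0],[0,0.001,0,0,0,0,0],[0,0.001,0,0,0,0,0]]'| grep -E "tool_pos|contact|time"; python3 - <<'E'
from h import *
snap('scene','s3.png')
a=cv2.imread('pics/s3.png')[170:310,200:380];cv2.imwrite('pics/s3c.png',cv2.resize(a,None,fx=4,fy=4,interpolation=cv2.INTER_CUBIC))
E
```

```text
time_s: 9.52
tool_pos: [511.9, 168.7, 128.9]
contact_force: [-3.4, 7.2, 14.5]
time_s: 10.02
tool_pos: [511.9, 165.2, 129.0]
contact_force: [-2.7, 7.6, 13.1]
```

View pics/s3c.png

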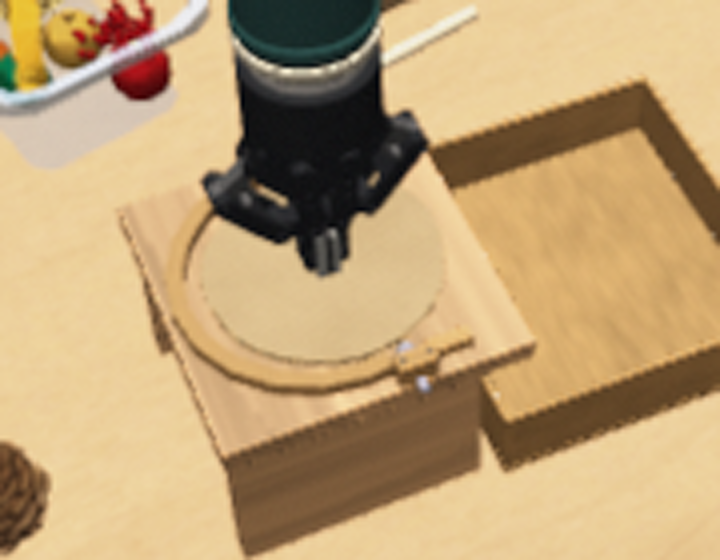

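The disc has followed the fingers: its rear rim moved from about x=185 to 203 in the crop. I continue sliding and watch the force.

```bash
for i in 1; do :; done; python3 -m jog '[[0,0.0015,0.0002,0,0,0,0],[0,0.0015,0,0,0,0,0],[0,0.0015,0,0,0,0,0],[0,0.0015,0,0,0,0,0]]'| grep -E "tool_pos|contact|time";python3 -m jog '[[0,0.0015,0.0001,0,0,0,0],[0,0.0015,0,0,0,0,0],[0,0.0015,0,0,0,0,0],[0,0.0015,0,0,0,0,0]]'| grep -E "tool_pos|contact|time"
```

```text
time_s: 10.58
tool_pos: [511.3, 159.3, 129.0]
contact_force: [-1.8, 8.9, 13.0]
time_s: 11.08
tool_pos: [511.2, 153.7, 129.1]
contact_force: [0.7, 7.8, 13.2]
```

```bash
python3 -m jog '[[0,0.002,0.0002,0,0,0,0],[0,0.002,0,0,0,0,0],[0,0.002,0,0,0,0,0],[0,0.002,0,0,0,0,0]]'| grep -E "tool_pos|contact|time";python3 -m jog '[[0,0.002,0.0001,0,0,0,0],[0,0.002,0,0,0,0,0],[0,0.002,0,0,0,0,0],[0,0.002,0,0,0,0,0]]'| grep -E "tool_pos|contact|time"; python3 - <<'E'
from h import *
snap('scene','s4.png')
a=cv2.imread('pics/s4.png')[170:310,200:380];cv2.imwrite('pics/s4c.png',cv2.resize(a,None,fx=4,fy=4,interpolation=cv2.INTER_CUBIC))
E
```

```text
time_s: 11.58
tool_pos: [510.5, 145.7, 129.1]
contact_force: [0.4, 9.3, 13.0]
time_s: 12.08
tool_pos: [509.6, 137.8, 129.1]
contact_force: [0.3, 9.9, 13.0]
```

View pics/s4c.png

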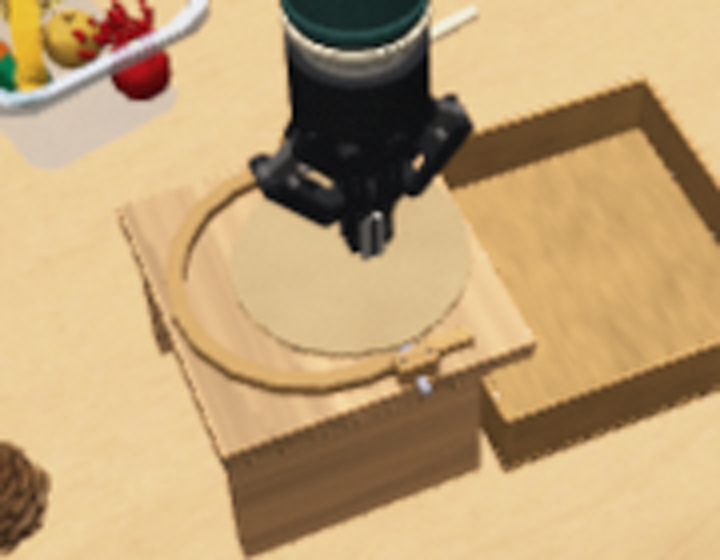

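The fingers have slipped roughly 10 mm ahead of the disc, whose rear rim is now at x=232 and centre near 351, against the tip at 370. I'll press a little harder and go on more slowly.

```bash
python3 -m jog '[[0,0,0.0003,0,0,0,0],[0,0.001,0,0,0,0,0],[0,0.001,0,0,0,0,0],[0,0.001,0,0,0,0,0]]'| grep -E "tool_pos|contact|time";python3 -m jog '[[0,0.0015,0.0001,0,0,0,0],[0,0.0015,0,0,0,0,0],[0,0.0015,0,0,0,0,0],[0,0.0015,0,0,0,0,0]]'| grep -E "tool_pos|contact|time"; python3 -m jog '[[0,0.0015,0,0,0,0,0],[0,0.0015,0,0,0,0,0],[0,0.0015,0,0,0,0,0],[0,0.0015,0,0,0,0,0]]'| grep -E "tool_pos|contact|time"; python3 - <<'E'
from h import *
snap('scene','s5.png')
a=cv2.imread('pics/s5.png')[170:310,200:380];cv2.imwrite('pics/s5c.png',cv2.resize(a,None,fx=4,fy=4,interpolation=cv2.INTER_CUBIC))
E
```

```text
time_s: 12.62
tool_pos: [509.3, 134.9, 129.0]
contact_force: [0.3, 9.7, 13.8]
time_s: 13.12
tool_pos: [508.5, 128.7, 128.9]
contact_force: [0.2, 9.4, 13.7]
time_s: 13.62
tool_pos: [507.6, 122.5, 128.9]
contact_force: [0.1, 7.3, 14.1]
```

View pics/s5c.png

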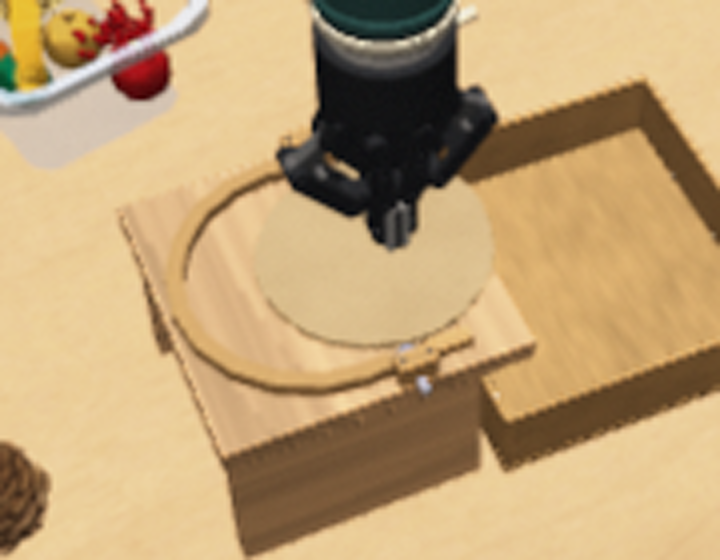

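The disc now follows again (rear rim at x=256, up 24 px, with the tip up 27 px), so its centre is near jig x=40. I continue about 25 mm.

```bash
python3 -m jog '[[0,0.0015,0,0,0,0,0],[0,0.0015,0,0,0,0,0],[0,0.0015,0,0,0,0,0],[0,0.0015,0,0,0,0,0],[0,0.0015,0,0,0,0,0],[0,0.0015,0,0,0,0,0]]'| grep -E "tool_pos|contact|time";python3 -m jog '[[0,0.0015,0,0,0,0,0],[0,0.0015,0,0,0,0,0],[0,0.0015,0,0,0,0,0],[0,0.0015,0,0,0,0,0],[0,0.0015,0,0,0,0,0],[0,0.0015,0,0,0,0,0],[0,0.0015,0,0,0,0,0],[0,0.0015,0,0,0,0,0],[0,0.0015,0,0,0,0,0],[0,0.0015,0,0,0,0,0]]'| grep -E "tool_pos|contact|time"; python3 -m jog '[[0,0,-0.0008,0,0,0,0],[0,0,-0.0010,0,0,0,0],[0,0,-0.005,0,0,0,0],[0,-0.02,-0.03,0,0,0,0],[0,-0.05,-0.03,0,0,0,0],[0,-0.05,0,0,0,0,0],[0,-0.02,0,0,0,0,0],[0,0,0,0,0,0,0]]'| grep -E "tool_pos|contact|time";  python3 - <<'E'
from h import *
snap('top','t6.png')
a=cv2.imread('pics/t6.png')[180:280,220:380];cv2.imwrite('pics/t6c.png',cv2.resize(a,None,fx=5,fy=5,interpolation=cv2.INTER_CUBIC))
c=snap('scene','s6.png');a=cv2.imread('pics/s6.png')[170:310,200:380];b=cv2.resize(a,None,fx=4,fy=4,interpolation=cv2.INTER_CUBIC);cv2.imwrite('pics/s6c.png',b)
E
```

```text
time_s: 14.42
tool_pos: [506.2, 112.8, 128.8]
contact_force: [-0.1, 5.6, 15.0]
time_s: 15.68
tool_pos: [504.5, 97.8, 128.9]
contact_force: [0.3, 4.6, 13.9]
time_s: 16.68
tool_pos: [518.9, 234.8, 190.3]
contact_force: [0.1, -0.5, -0.1]
```

View pics/s6c.png

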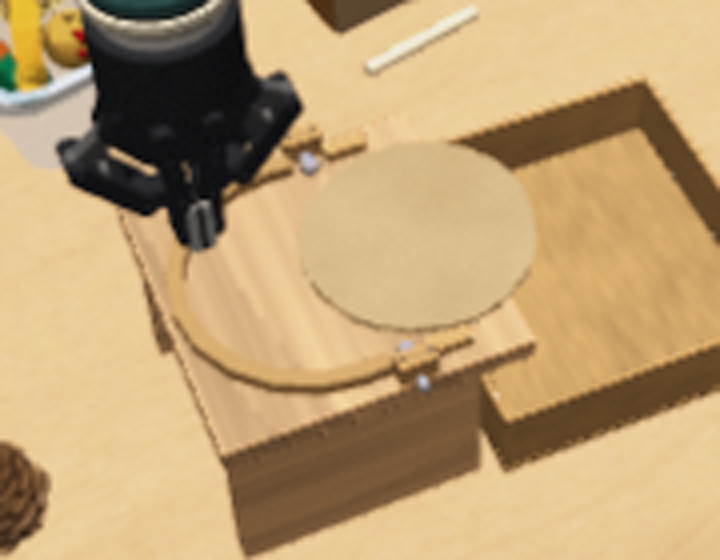

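The disc is free, its outline running from 300 to 537 in x and 140 to 328 in y, flat on the deck.

```bash
python3 - <<'E'
from h import *
import pickle
S=pickle.load(open('scene.pkl','rb'))
p=ray(S,304.2,228.2,130); o=np.array([509.8,172,130]);u=np.array([-.139,-.99,0])
print(p,(p-o)@u,(p-o)@[.99,-.139,0])
s=env.observe();R=s['orientation']
rear=o+u*((p-o)@u-71.5) ; print('rear',rear,'tool delta to rear, z=127',R.T@(rear+[0,0,-3]-s['tool_pos']), (s['tool_pos']-o)@u)
E
```

```text
[499.99601848 110.2473144  130.        ] 62.49791217956582 -1.1223184021053765
rear [511.05129021 180.91206694 130.        ] tool delta to rear, z=127 [-0.2605844  52.68168977 63.45086388] -61.79226120995171
```

```bash
python3 -m jog '[[0,0.02,0,0,0,0,0],[0,0,0.02,0,0,0,0],[0,0,0.02,0,0,0,0],[0,0,0.012,0,0,0,0],[0,0,0.006,0,0,0,0],[0,0,0.003,0,0,0,0],[0,0,0,0,0,0,0],[0,0,0,0,0,0,0]]'| grep -E "tool_pos|contact|time"
```

```text
time_s: 17.77
tool_pos: [517.4, 214.8, 131.2]
contact_force: [0.5, 0.5, -0.7]
```

```bash
python3 -m jog '[[-0.0025,0,0.002,0,0,0,0],[0,0,0.0022,0,0,0,0],[0,0,0,0,0,0,0],[0,0,0,0,0,0,0]]'| grep -E "tool_pos|contact|time"; python3 -m jog '[[0,0.003,0,0,0,0,0],[0,0.003,0,0,0,0,0],[0,0.003,0,0,0,0,0],[0,0.003,0,0,0,0,0],[0,0.003,0,0,0,0,0],[0,0.003,0,0,0,0,0],[0,0.003,0,0,0,0,0],[0,0.003,0,0,0,0,0],[0,0.003,0,0,0,0,0],[0,0.003,0,0,0,0,0]]'| grep -E "tool_pos|contact|time"; python3 -m jog '[[0,0.003,0,0,0,0,0],[0,0.003,0,0,0,0,0],[0,0.003,0,0,0,0,0],[0,0.003,0,0,0,0,0]]'| grep -E "tool_pos|contact|time"
```

```text
time_s: 18.27
tool_pos: [514.4, 214.9, 126.4]
contact_force: [-0.3, -0.6, -0.3]
time_s: 19.52
tool_pos: [510.2, 184.9, 126.4]
contact_force: [-0.4, 0.1, -0.5]
time_s: 20.02
tool_pos: [508.5, 173.0, 126.4]
contact_force: [-0.5, -0.8, 0.4]
```

```bash
python3 -m jog '[[0,0.004,0,0,0,0,0],[0,0.005,0,0,0,0,0],[0,0.006,0,0,0,0,0],[0,0.008,0,0,0,0,0],[0,0.01,0,0,0,0,0],[0,0.01,0,0,0,0,0],[0,0.01,0,0,0,0,0],[0,0.01,0,0,0,0,0],[0,0.01,0,0,0,0,0],[0,0.01,0,0,0,0,0],[0,0,0,0,0,0,0],[0,0,0,0,0,0,0],[0,0,0,0,0,0,0],[0,0,0,0,0,0,0]]'| grep -E "tool_pos|contact|time";  python3 - <<'E'
from h import *
c=snap('scene','s7.png');t=snap('top','t7.png')
a=cv2.imread('pics/s7.png')[170:310,200:420];b=cv2.imread('pics/t7.png')[180:280,220:380]
b=cv2.resize(b,(400,250));a=cv2.resize(a,(440,280));k=np.zeros((540,440,3),np.uint8);k[:280]=a;k[280:530,:400]=b;cv2.imwrite('pics/k7.png',k)
E
```

```text
time_s: 21.78
tool_pos: [496.9, 91.4, 126.4]
contact_force: [-1.4, -0.4, -0.3]
```

View pics/k7.png

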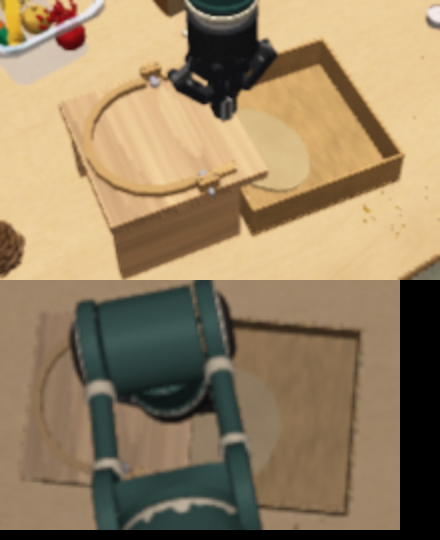

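The disc has dropped into the box, its far rim at about (308,155) in the upper part. I retreat upwards and check by image difference whether it lies flat.

```bash
python3 -m jog '[[0,0,-0.03,0,0,0,0],[0,0,-0.05,0,0,0,0],[0,-0.04,-0.05,0,0,0,0],[0,-0.06,0,0,0,0,0],[0,-0.06,0,0,0,0,0],[0,-0.05,0,0,0,0,0],[0,0,0,0,0,0,0],[0,0,0,0,0,0,0]]'| grep -E "tool_pos|contact|time";  python3 - <<'E'
from h import *
d={}
for n in('top','scene'):
    c=snap(n,n+'8.png'); a=cv2.imread(f'pics/{n}1.png').astype(int);b=cv2.imread(f'pics/{n}8.png').astype(int)
    m=(np.abs(a-b).sum(2)>25).astype(np.uint8)
    # keep only box region: floor quad projected
    o=np.array([494,-8,0]);u=np.array([-.139,-.99,0]);w=np.array([.99,-.139,0])
    q=np.array([proj(c,o+s*100*u+t*104*w+[0,0,9]) for s,t in((-1,-1),(1,-1),(1,1),(-1,1))]).astype(np.int32)
    M=np.zeros_like(m);cv2.fillPoly(M,[q],1);m=cv2.morphologyEx(m*M,cv2.MORPH_OPEN,np.ones((3,3)))
    k,l,st,ce=cv2.connectedComponentsWithStats(m);i=1+np.argmax(st[1:,4])
    P=np.array([ray(c,x,y,9)-o for y,x in zip(*np.where(l==i))]);X=P@u;Y=P@w
    print(n,st[i],'x',X.min().round(),X.max().round(),'y',Y.min().round(),Y.max().round())
E
```

```text
time_s: 22.88
tool_pos: [525.8, 297.7, 254.7]
contact_force: [-0.4, -0.3, -0.3]
top [ 296  216   36   46 1303] x -93.0 13.0 y -82.0 57.0
scene [ 316  220   40   46 1067] x -74.0 16.0 y -70.0 86.0
```

```bash
cat > fit.py <<'E'
from h import *
import pickle,itertools
o=np.array([494,-8,0.]);u=np.array([-.139,-.99,0]);w=np.array([.99,-.139,0]);z=np.array([0,0,1.])
j=np.array([509.8,172,125.])
V=[]
for n in('top','scene'):
    c=pickle.load(open(n+'.pkl','rb')); a=cv2.imread(f'pics/{n}1.png').astype(int);b=cv2.imread(f'pics/{n}8.png').astype(int)
    m=(np.abs(a-b).sum(2)>25).astype(np.uint8)
    H,W=m.shape; M=np.zeros_like(m)
    q=lambda pts:np.array([proj(c,p) for p in pts]).round().astype(np.int32)
    cv2.fillPoly(M,[q([o+s*105*u+t*115*w+55*z for s,t in((-1,-1),(1,-1),(1,1),(-1,1))])],1)
    cv2.fillPoly(M,[q([j+s*u+t*w for s,t in((-92,-97),(97,-97),(97,97),(-92,97))])],0)
    V.append((c,cv2.morphologyEx(m*M,cv2.MORPH_OPEN,np.ones((3,3))),M,q))
ang=np.linspace(0,2*np.pi,60); R=[]
for xf,y,th in itertools.product(range(0,31,5),range(-30,31,6),range(0,61,5)):
    t=np.radians(th); e=-u*np.cos(t)+z*np.sin(t); C=o+xf*u+y*w+7*z+71.5*e
    sc=[]
    for c,m,M,q in V:
        p=np.zeros_like(m);cv2.fillPoly(p,[q([C+71.5*(np.cos(k)*e+np.sin(k)*w) for k in ang])],1);p*=M
        sc.append((p&m).sum()/max(1,(p|m).sum()))
    R.append((sum(sc),sc,xf,y,th,C[2].round()))
R.sort(key=lambda r:-r[0])
for r in R[:8]:print(r)
E
python3 fit.py
```

```text
(np.float64(1.6719944595757104), [np.float64(0.8819492107069321), np.float64(0.7900452488687782)], 15, -12, 25, np.float64(37.0))
(np.float64(1.636782941703947), [np.float64(0.8743169398907104), np.float64(0.7624660018132366)], 15, -12, 30, np.float64(43.0))
(np.float64(1.6202910701429833), [np.float64(0.8301003344481606), np.float64(0.7901907356948229)], 15, -6, 20, np.float64(31.0))
(np.float64(1.6192541068521533), [np.float64(0.8862068965517241), np.float64(0.7330472103004292)], 15, -12, 20, np.float64(31.0))
(np.float64(1.600987663167449), [np.float64(0.8576248313090419), np.float64(0.7433628318584071)], 15, -18, 30, np.float64(43.0))
(np.float64(1.5961064168235484), [np.float64(0.8213811420982736), np.float64(0.7747252747252747)], 15, -6, 25, np.float64(37.0))
(np.float64(1.5946670538133954), [np.float64(0.8641114982578397), np.float64(0.7305555555555555)], 10, -12, 30, np.float64(43.0))
(np.float64(1.5913152424738852), [np.float64(0.8438320209973753), np.float64(0.74748322147651)], 20, -12, 20, np.float64(31.0))
```

The fit agrees with the geometry. The disc leans at about 25° on the near rim, with its centre around box x=-50, y=-12, 37 mm up, which is inside all the limits. I wait a second, confirm it is still, then hand in.

```bash
python3 -m jog '[[0,0,0,0,0,0,0],[0,0,0,0,0,0,0],[0,0,0,0,0,0,0],[0,0,0,0,0,0,0],[0,0,0,0,0,0,0],[0,0,0,0,0,0,0],[0,0,0,0,0,0,0],[0,0,0,0,0,0,0]]'| grep -E "contact|time"; python3 - <<'E'
from h import *
snap('scene','s9.png')
d=np.abs(cv2.imread('pics/s9.png').astype(int)-cv2.imread('pics/scene8.png'))[200:290,290:410].sum(2);n=(d>25).sum();print('changed px',n)
if n<15: print(env.close_job())
E
```

```text
time_s: 23.98
contact_force: [0.2, 0.8, 0.3]
changed px 0
the job is handed in; nothing more can be done
None
```

The disc was slid past both catches and pushed off the open edge into the scrap box, where it rests leaning on the near rim at about 25° with its centre about 37 mm above the table (limit 50); the job was handed in at about 24 s, and no verdict was returned.

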